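# Index a rotary microscope stage and set its brake

### The job

On the rotary work stage, push the rotor round by one of its arms with a fingertip until the tip of the arrow-headed arm stands over the middle of the raised index mark on the base plate, then push the brake lever round until it is home against its stop pin. Push gently and grip or lift nothing: the coil stays in its cup on the hub, and the other loose things stay where they are.

Things in the scene. Friction and masses are not known exactly. Their poses are not given: they have to be found in the camera images.
- stage: Fixed rotary work stage: a grey base plate 250 x 420 mm, 15 mm thick. Origin at bench height, z up; the plate spans x -110 to 140 mm and y -218 to 202 mm. At (0, 80) mm a four-armed rotor turns about a vertical axis on a round pedestal; at (10, -120) mm a brake lever pivots. The plate turns up to 0.3 rad from run to run and does not move.
- hub (a point): Point on the rotor's vertical axis, 56 mm above the bench, on the floor of the hub cup (cup 38 mm across outside, rim 66 mm above the bench). The rotor disc is 84 mm across. Fixed to the stage; axes parallel to stage.
- rotor (a joint): Rotor angle in rad, growing counter-clockwise seen from above. 0 (or any whole turn, 6.283) = arrow over the mark, arrow then pointing along the stage's +x. Turns freely both ways with no stop in reach, light friction (about 0.1 N m), and stays where it is left. Starts 1.0 to 5.28.
- arrow_tip (a point): Tip of the rotor's arrow-headed arm, 112 mm from the axis, 49 mm above the bench. This arm is a flat steel bar 12 mm wide with a pointed head 24 mm across (86 to 112 mm from the axis). The rotor's four arms stand out level, 90 deg apart.
- ball_arm (a point): Centre of the black ball (20 mm) on the arm that points directly away from the arrow, 102 mm from the axis, 49 mm above the bench. Three arms are round steel bars 12 mm thick with such balls. All arms span heights 43 to 55 mm; from 50 to 85 mm from the axis they are plain bar to push on sideways, with free space below down to the plate, 15 mm above the bench.
- mark (a point): Index mark: point on top of a raised aluminium bar, fixed on the plate along the stage's +x from the rotor axis. The bar is 16 mm wide, 35 mm long (100 to 135 mm from the axis), its top 30 mm above the bench, so arms pass above it. This point is 112 mm from the axis, right under the arrow's tip when the rotor is set.
- brake (a joint): Brake lever angle in rad: 0 = open (lever points along the stage's -y), 1.571 = fully home against its stop pin (lever points along the stage's -x); it turns clockwise seen from above as it closes. Friction about 0.08 N m; stays where it is left. Starts 0 to 0.5.
- brake_pivot (a point): Pivot axis of the brake lever, 47 mm above the bench (the lever's mid-height); axes parallel to stage.
- brake_end (a point): Centre line of the black grip peg (16 mm across, 42 to 68 mm above the bench) at the end of the brake lever, 78 mm from the pivot, at the lever's mid-height. The lever is a steel bar 12 mm wide, 42 to 52 mm above the bench, with free space under it.
- coil: Small copper coil on a grey former, 25 mm across, 27 mm tall, standing loose in the hub cup, top 83 mm above the bench; origin under its centre. Stays in the cup, and turns with the rotor.
- can: Aluminium capacitor can, upright, 26 mm across, 36 mm tall, loose on the stage plate between rotor and brake lever. Origin under its middle. A bystander.
- relay: Small white relay block 26 x 18 x 22 mm, loose on the plate's far edge. Origin under its middle. A bystander.
- swabs: Black cup of white cotton swabs, 68 mm across, about 100 mm tall overall, on the bench to the left. Origin under its middle. A bystander.
- tray: Open orange parts tray 70 x 100 x 25 mm with small pins in it, on the bench to the right. Origin under its middle. A bystander.
- driver: screwdriver 160 mm long lying on the bench to the right. A bystander.
- spool: Solder spool, 60 mm across, 40 mm tall, standing on the bench to the left. Origin under its middle. A bystander.
- tweezers: Steel tweezers 130 mm long, 9 mm high, lying loose along the near edge of the stage plate. Origin under its middle. A bystander.

How it is judged:
By the outcome, as a careful person would: the job done as asked, in the order asked, and still so for the second after the job is handed in, with the robot touching nothing.
It also fails if it takes over 58 s, if anything falls off the work surface, if the arm or the gripper's body presses on something with over 40 N, if the wrist force passes 120 N, or if a joint passes its speed limit or range.

### The arm

A 7-joint arm with a two-finger parallel gripper is mounted at the origin on the work surface. World frame = base frame: x ahead of the robot, y to its left, z up, the work surface at z = 0. Lengths are in m, angles in degrees, forces in N, time in s.
With the tool pointing down it reaches from about 0.425 to 0.875 m from the base axis. Payload 8.4 kg.
Tool frame: the origin (TCP) lies midway between the tips of the shut fingers; the grasp point (between the pads) lies 19 mm behind it; z points along the fingers, y is the line along which they close (so a half turn about z gives the same grasp; the last joint's range is limited). The gripper opens to 87 mm and grips with 3 to 60 N. Pads are 19 mm wide; open, the fingers measure 117 mm over their backs; the gripper's body (75 mm by 190 mm) begins 51 mm behind the grasp point.
Start: joints at [-82.517, 19.091, 2.286, 83.961, -0.768, 76.965, -3.352], TCP at [0.148, 0.633, 0.192] pointing down, gripper open.
Joint ranges: [-147.57, 147.57], [-21.85, 119.76], [-74.77, 79.35], [14.55, 137.4], [-85.83, 265.84], [4.83, 119.75], [-152.11, 152.11]. Speed limits (degrees/s): [127.2, 127.2, 159.86, 159.86, 180, 180, 180].

### API

Orientations are given as a 3x3 rotation matrix whose columns are the frame's x, y, z axes.
In Python, from bench import telemetry, imaging, arm gives the robot as it stands.
- The arm moves only by the shell command python3 -m inch 'ROWS'. ROWS is text: rows parted by semicolons, each of 7 numbers parted by spaces: the opening, from 0 (shut) to 1 (fully open), then the shift along the tool's x, y, z in mm, then the turn, a rotation vector about the tool's x, y, z in rad. In form: fingers dx dy dz wx wy wz; .... A call has 1 to 5 rows; each row is the pose to reach, as a shift and turn from the pose commanded when the call began, along the tool's axes at that moment; what a row does not reach only later rows make up. A row lasts 1/10 s, in which the tool goes at most 50 mm and 8.59 degrees, less where a joint would pass 70% of its speed; a pose out of reach is approached as far as the arm can. A call with a gripper value outside its range is refused whole. The fingers move at their own pace and stop on an object; the grip force is fixed at half the most. Time passes only in rows, so rows that repeat a pose let the fingers close. It gives the time, the measured TCP pose, the force, the opening and the grip force at its end, in the units of the state.
- telemetry.read_state(): the state, without advancing time (a new reading comes with each control period).
- imaging.capture(name): name is "scene" or "side" or "wrist"; returns the picture (480x640x3 uint8, blue, green, red); there is no depth.
- imaging.camera_info(name): a dict with "intrinsics" (3x3 intrinsics, pixels), "k1" (the pictures are not rectified: a ray, as slopes to the right and down, at radius r is drawn at 1 + k1 r^2 times it, then the intrinsics apply), "cam_to_world" (4x4, takes a point from camera to world coordinates); the wrist camera has in their place "mount" (4x4, takes a point from camera to tool coordinates, whose origin is the TCP and whose axes are the flange's). Camera axes: x right, y down, z forward; pixel columns grow to the right and rows downward; lengths in m; the calibration is good to about 2 mm. A picture is of the moment at which its call begins: read the wrist's pose just before it. camera_info takes no time and is no camera call.
- arm.sign_off(): hands the job in; it is judged then, once.
The state is a dict: "time": time; "qpos": joint angles; "qd": joint speeds; "effort": joint torques, N m; "tool_pos": TCP position; "tcp_rot": TCP orientation; "ft_force": force on the tool from outside, world axes, zero at the start; "torque": the same for the moment, N m; "width": opening from 0.0 (shut) to 1.0 (fully open); "finger_force": force on a finger pad.
Only numpy, scipy, OpenCV 4.12 (cv2) and the standard library are available. Lean on these libraries where they do the work, as an engineer would, in place of code of your own. Each camera call takes 0.05 s, during which the arm holds its last target. There are 200 camera calls.

## Working session

There is one attempt and no reset: what is moved stays moved. The work goes in short steps, Python scripts to look and compute and a shell command to move; the robot and the scene stay as the last step left them, time stands still between calls to the robot, and variables do not carry over. Pictures are saved under pics/ and viewed, at most 10 in all, crops included, and the job is handed in when it is done.

```bash
mkdir -p pics
cat > h.py <<'E'
import numpy as np, cv2
from bench import telemetry, imaging, arm
def ray(name,uv,st=None):
    i=imaging.camera_info(name);K=np.array(i["intrinsics"]);k=i["k1"]
    if name=="wrist":
        st=st or telemetry.read_state();T=np.eye(4);T[:3,:3]=st["tcp_rot"];T[:3,3]=st["tool_pos"];T=T@np.array(i["mount"])
    else: T=np.array(i["cam_to_world"])
    uv=np.atleast_2d(np.array(uv,float))
    p=cv2.undistortPoints(uv.reshape(-1,1,2),K,np.array([k,0,0,0.])).reshape(-1,2)
    d=np.c_[p,np.ones(len(p))]@T[:3,:3].T
    return T[:3,3],d
def onz(name,uv,z,st=None):
    o,d=ray(name,uv,st); return o+d*((z-o[2])/d[:,2])[:,None]
def proj(name,P,st=None):
    i=imaging.camera_info(name);K=np.array(i["intrinsics"])
    T=np.array(i["cam_to_world"]); c=(np.atleast_2d(P)-T[:3,3])@T[:3,:3]
    return cv2.projectPoints(c.reshape(-1,1,3),np.zeros(3),np.zeros(3),K,np.array([i["k1"],0,0,0.]))[0].reshape(-1,2)
E
python3 - <<'E'
from h import *
for n in("scene","side"):
    cv2.imwrite(f"pics/{n}0.png",imaging.capture(n)); print(n,np.round(imaging.camera_info(n)["cam_to_world"],3).tolist())
s=telemetry.read_state();print(s["time"],np.round(s["tcp_rot"],3).tolist(),s["ft_force"]);print(imaging.camera_info("wrist"))
E
```

```text
scene [[-0.532, 0.495, -0.687, 1.502], [0.847, 0.313, -0.43, 0.573], [0.002, -0.811, -0.586, 0.861], [0.0, 0.0, 0.0, 1.0]]
side [[0.973, -0.174, 0.15, 0.371], [-0.229, -0.747, 0.623, -0.767], [0.004, -0.641, -0.767, 1.006], [0.0, 0.0, 0.0, 1.0]]
0.1 [[-0.974, 0.228, -0.0], [0.228, 0.974, -0.001], [-0.0, -0.001, -1.0]] [0.11578063 0.93945508 0.52769496]
{'intrinsics': array([[401.63002554,   0.        , 318.0588122 ],
       [  0.        , 401.63002554, 235.65984572],
       [  0.        ,   0.        ,   1.        ]]), 'k1': -0.05999469022121149, 'mount': array([[-3.32817837e-04, -9.70043729e-01, -2.42930139e-01,
         6.59476672e-02],
       [ 9.99999944e-01, -3.13036859e-04, -1.20027826e-04,
         8.72333526e-04],
       [ 4.03861523e-05, -2.42930165e-01,  9.70043779e-01,
        -1.93577173e-01],
       [ 0.00000000e+00,  0.00000000e+00,  0.00000000e+00,
         1.00000000e+00]])}
```

View pics/scene0.png

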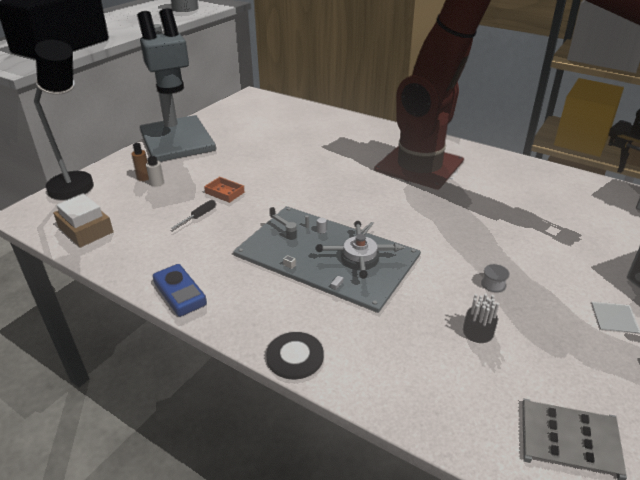

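View pics/side0.png

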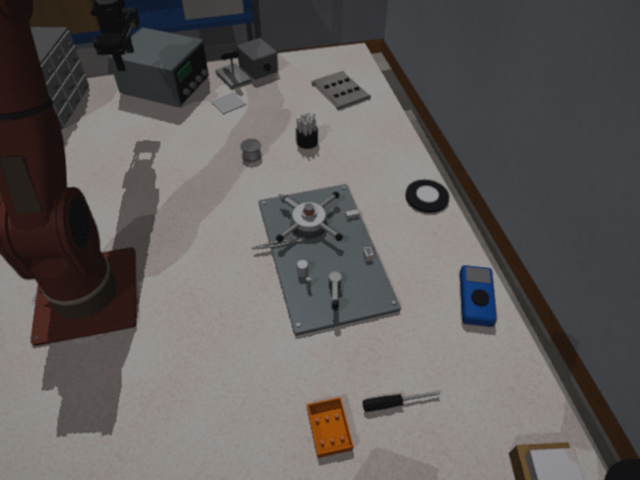

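Run:
```python
from h import *
a=cv2.imread("pics/side0.png")[175:345,240:410]
b=cv2.imread("pics/scene0.png")[195:315,225:430]
cv2.imwrite("pics/c1.png",np.hstack([cv2.resize(a,(400,400),interpolation=3),cv2.resize(b,(400,234),interpolation=3) if 0 else cv2.copyMakeBorder(cv2.resize(b,(400,234),interpolation=3),0,166,0,0,0)]))
c=onz("side",[(260,200),(347,185),(398,307),(297,333)],.015)
print(np.round(c,3))
for e in range(4): print(np.linalg.norm(c[e]-c[(e+1)%4]))
c=onz("scene",[(287,208),(420,256),(378,309),(234,252)],.015)
print(np.round(c,3))
print("hub",onz("side",[(308,211)],.066),"pegs",onz("side",[(336,195),(339,237),(279,238),(283,198)],.049))
```

```text
[[ 0.45   0.197  0.015]
 [ 0.694  0.2    0.015]
 [ 0.701 -0.208  0.015]
 [ 0.463 -0.22   0.015]]
0.24392909755787695
0.4073734666543348
0.23802904715385073
0.4177538318253189
[[ 0.471 -0.205  0.015]
 [ 0.471  0.21   0.015]
 [ 0.699  0.209  0.015]
 [ 0.711 -0.201  0.015]]
hub [[0.55676028 0.08239912 0.066     ]] pegs [[ 0.64436524  0.13693624  0.049     ]
 [ 0.61484352 -0.00367417  0.049     ]
 [ 0.47143396  0.02635522  0.049     ]
 [ 0.50674345  0.15756606  0.049     ]]
```

View pics/c1.png

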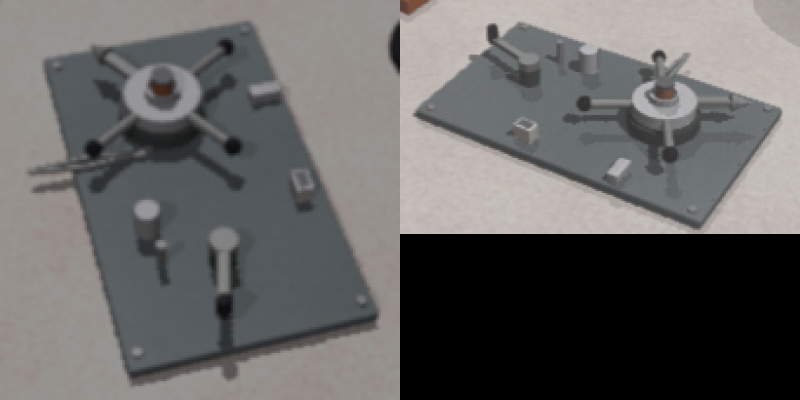

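```bash
python3 -m inch '0 -35 -33 -10 0 0 -0.1; 0 -70 -66 -20 0 0 -0.2; 0 -105 -99 -30 0 0 -0.23; 0 -140 -132 -40 0 0 -0.23; 0 -175 -165 -50 0 0 -0.23'
```

```text
time: 0.6
tool_pos: [0.2816, 0.4304, 0.2423]
tcp_rot: [[-1.0, -0.0, -0.0], [-0.0, 1.0, -0.0], [0.0, -0.0, -1.0]]
ft_force: [0.8, 0.5, 0.2]
width: 0.634
finger_force: 0.0
```

```bash
python3 -m inch '0 -22 -44 0 0 0 0; 0 -44 -88 0 0 0 0; 0 -66 -132 0 0 0 0; 0 -88 -176 0 0 0 0; 0 -110 -220 0 0 0 0' && python3 -m inch '0 -22 -44 0 0 0 0; 0 -44 -88 0 0 0 0; 0 -66 -132 0 0 0 0; 0 -88 -176 0 0 0 0;  0 -100 -200 0 0 0 0'
python3 - <<'E'
from h import *
s=telemetry.read_state();import json
im=imaging.capture("wrist");cv2.imwrite("pics/w1.png",im)
json.dump({k:np.array(s[k]).tolist() for k in("tool_pos","tcp_rot")},open("w1.json","w"))
E
```

```text
time: 1.1
tool_pos: [0.3913, 0.2103, 0.2421]
tcp_rot: [[-1.0, -0.0, -0.0], [-0.0, 1.0, 0.0], [0.0, 0.0, -1.0]]
ft_force: [1.4, 0.0, 0.8]
width: 0.168
finger_force: 0.0
time: 1.6
tool_pos: [0.4918, 0.008, 0.2424]
tcp_rot: [[-1.0, 0.004, 0.001], [0.004, 1.0, -0.001], [-0.001, -0.001, -1.0]]
ft_force: [0.8, 1.5, -0.1]
width: 0.01
finger_force: 0.0
```

View pics/w1.png

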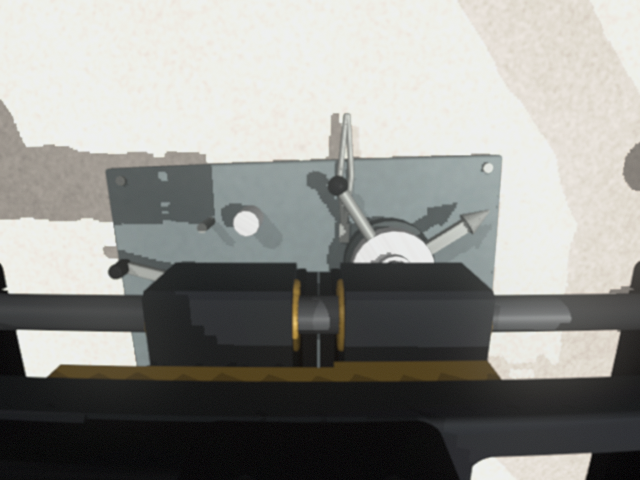

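Run:
```python
from h import *
import json
s=json.load(open("w1.json"))
c=onz("wrist",[(107,170),(501,155)],.015,s);print(np.round(c,4))
d=c[1]-c[0];L=np.linalg.norm(d);ex=np.array([d[1],-d[0]])/L;yaw=np.arctan2(ex[1],ex[0]);ey=d[:2]/L
m=(c[0]+c[1])[:2]/2; o=m+ex*.110+ey*.008
print("L",L,"yaw",np.degrees(yaw),"org",o)
hub=o+ey*.08; piv=o+ex*.01-ey*.12; mark=hub+ex*.112
print("hub",hub,"piv",piv,"mark",mark)
q=onz("wrist",[(487,211),(338,185)],.049,s)[:,:2]-hub
print("arrow,ball r,ang",np.linalg.norm(q,axis=1),np.degrees(np.arctan2(q[:,1],q[:,0])))
b=onz("wrist",[(118,268)],.068,s)[0,:2]-piv;print("brake",np.linalg.norm(b),np.degrees(np.arctan2(b[1],b[0])))
print("tweezers",onz("wrist",[(347,115),(343,235)],.02,s)[:,:2],"can",onz("wrist",[(246,223)],.051,s))
print("side hub px",proj("side",[[*hub,.066],[*mark,.03],[*piv,.05]]))
print(np.round(telemetry.read_state()["qpos"],1))
```

```text
[[ 0.4591 -0.2144  0.015 ]
 [ 0.4456  0.1998  0.015 ]]
L 0.4144111168411219 yaw 1.8673609280376446 org [0.56201066 0.00428912]
hub [0.55940379 0.08424663] piv [ 0.57591565 -0.1153213 ] mark [0.67134431 0.08789625]
arrow,ball r,ang [0.10984418 0.1032657 ] [ 123.61532204 -147.01149941]
brake 0.07674448215228441 -109.60481218966463
tweezers [[0.40627152 0.03795128]
 [0.52971421 0.03516024]] can [[ 0.50943537 -0.06215243  0.051     ]]
side hub px [[308.86476883 210.2982678 ]
 [350.57575538 211.59177462]
 [335.2083912  276.03888837]]
[-45.5  -3.   38.7 102.4   2.   79.8  82.5]
```

```bash
python3 -m inch '0 0 22 0 0 0 -0.14; 0 1 44 0 0 0 -0.28; 0 2 66 0 0 0 -0.42; 0 3 88 0 0 0 -0.56; 0 3 109 0 0 0 -0.7' && python3 -m inch '0 0 0 0 0 0 -0.14; 0 0 0 0 0 0 -0.28; 0 0 0 0 0 0 -0.42; 0 0 0 0 0 0 -0.56; 0 0 0 0 0 0 -0.7' && python3 -m inch '0 0 0 20 0 0 -0.14; 0 0 0 50 0 0 -0.171; 0 0 0 90 0 0 -0.171; 0 0 0 130 0 0 -0.171;  0 0 0 130 0 0 -0.171'
```

```text
time: 2.15
tool_pos: [0.4874, 0.1226, 0.242]
tcp_rot: [[-0.761, -0.649, -0.001], [-0.649, 0.761, -0.0], [0.0, 0.0, -1.0]]
ft_force: [0.9, -0.3, 0.4]
width: 0.008
finger_force: 0.0
time: 2.65
tool_pos: [0.4875, 0.1216, 0.2419]
tcp_rot: [[-0.164, -0.986, -0.001], [-0.986, 0.164, -0.0], [0.0, 0.001, -1.0]]
ft_force: [0.5, 0.6, 0.4]
width: 0.004
finger_force: 0.0
time: 3.15
tool_pos: [0.4889, 0.114, 0.2189]
tcp_rot: [[-0.039, -0.999, 0.032], [-0.999, 0.039, 0.005], [-0.006, -0.031, -0.999]]
ft_force: [-0.6, -0.6, 1.9]
width: 0.004
finger_force: 0.0
```

```bash
python3 -m inch '0 0 0 0 0 0 0; 0 0 0 0 0 0 0'; python3 -c "
from h import *
s=telemetry.read_state();print(np.round(s['qpos'],1),np.round(s['qd'],1))"
```

```text
time: 3.35
tool_pos: [0.4883, 0.1155, 0.2201]
tcp_rot: [[-0.038, -0.999, 0.032], [-0.999, 0.038, 0.008], [-0.01, -0.031, -0.999]]
ft_force: [0.3, 0.2, -0.4]
width: 0.003
finger_force: 0.0
[-97.2 -14.2  70.5 105.7  14.1  77.6 147.8] [ 4.4  1.9 -2.1 -1.  -0.2 -0.   0.1]
```

```bash
for i in 1; do python3 -m inch '0 0 0 -4 0 0 0.14; 0 0 0 -8 0 0 0.28; 0 0 0 -12 0 0 0.42; 0 0 0 -16 0 0 0.56; 0 0 0 -20 0 0 0.7'; done; python3 -m inch '0 0 0 0 0 0 0.14; 0 0 0 0 0 0 0.28; 0 0 0 0 0 0 0.42; 0 0 0 0 0 0 0.56; 0 0 0 0 0 0 0.7';  python3 -m inch '0 0 0 0 0 0 0.14; 0 0 0 0 0 0 0.28; 0 0 0 0 0 0 0.42; 0 0 0 0 0 0 0.56; 0 0 0 0 0 0 0.7';python3 -c "
from h import *
s=telemetry.read_state();print(np.round(s['qpos'],1),np.round(s['qd'],1))"
```

```text
time: 3.85
tool_pos: [0.4889, 0.1126, 0.2403]
tcp_rot: [[-0.681, -0.732, 0.033], [-0.732, 0.681, 0.005], [-0.026, -0.021, -0.999]]
ft_force: [0.0, -0.1, -0.2]
width: 0.001
finger_force: 0.0
time: 4.35
tool_pos: [0.4889, 0.1126, 0.2399]
tcp_rot: [[-0.992, -0.121, 0.033], [-0.121, 0.993, 0.005], [-0.033, 0.001, -0.999]]
ft_force: [0.5, -0.0, -0.0]
width: 0.008
finger_force: 0.0
time: 4.85
tool_pos: [0.4889, 0.1126, 0.2397]
tcp_rot: [[-0.837, 0.547, 0.032], [0.547, 0.837, 0.005], [-0.024, 0.021, -0.999]]
ft_force: [0.1, 0.9, -0.8]
width: 0.008
finger_force: 0.0
[-74.9  -5.8  54.  103.6   5.2  78.1  34.9] [  8.4   1.8  -7.1  -0.1  -2.   -0.4 -78.1]
```

```bash
python3 -m inch '0 0 0 0 0 0 0.14; 0 0 0 0 0 0 0.28; 0 0 0 0 0 0 0.42; 0 0 0 0 0 0 0.56; 0 0 0 0 0 0 0.7';  python3 -m inch '0 0 0 0 0 0 0.14; 0 0 0 0 0 0 0.28; 0 0 0 0 0 0 0.42; 0 0 0 0 0 0 0.56; 0 0 0 0 0 0 0.7';python3 -m inch '0 0 0 0 0 0 0.14; 0 0 0 0 0 0 0.28; 0 0 0 0 0 0 0.42; 0 0 0 0 0 0 0.56; 0 0 0 0 0 0 0.7';python3 -c "
from h import *
from scipy.spatial.transform import Rotation as R
s=telemetry.read_state();print(np.round(s['qpos'],1),np.round(s['qd'],1))
print(R.from_matrix(np.array(s['tcp_rot']).T@np.diag([1,-1,-1])).as_rotvec())"
```

```text
time: 5.35
tool_pos: [0.4889, 0.1127, 0.2395]
tcp_rot: [[-0.288, 0.957, 0.032], [0.958, 0.288, 0.005], [-0.005, 0.032, -0.999]]
ft_force: [-0.3, 0.2, -0.6]
width: 0.003
finger_force: 0.0
time: 5.85
tool_pos: [0.4889, 0.1127, 0.2394]
tcp_rot: [[0.396, 0.918, 0.032], [0.918, -0.397, 0.005], [0.017, 0.027, -0.999]]
ft_force: [-0.2, 0.0, -0.8]
width: 0.004
finger_force: 0.0
time: 6.35
tool_pos: [0.4889, 0.1127, 0.2393]
tcp_rot: [[0.894, 0.446, 0.031], [0.446, -0.895, 0.005], [0.03, 0.01, -0.999]]
ft_force: [0.8, -0.4, 0.1]
width: 0.006
finger_force: 0.0
[-65.5  -4.2  45.6 103.3   3.5  77.9 -84.1] [  5.    0.8  -4.5  -0.1  -0.7  -0.1 -79.1]
[ 0.00252032 -0.03192004  0.46284691]
```

```bash
python3 -m inch '0 0 0 0 0 0 0.14; 0 0 0 0 0.002 -0.02 0.28; 0 0 0 0 0.003 -0.032 0.42; 0 0 0 0 0.003 -0.032 0.462; 0 0 0 0 0.003 -0.032 0.462';python3 -c "
from h import *
from scipy.spatial.transform import Rotation as R
s=telemetry.read_state();print(np.round(s['qpos'],1),np.round(s['qd'],1))
print(R.from_matrix(np.array(s['tcp_rot']).T@np.diag([1,-1,-1])).as_rotvec())
cv2.imwrite('pics/w2.png',imaging.capture('wrist'))"
```

```text
time: 6.85
tool_pos: [0.4889, 0.1126, 0.2391]
tcp_rot: [[1.0, 0.006, -0.0], [0.006, -1.0, 0.0], [-0.0, -0.0, -1.0]]
ft_force: [-0.0, -0.2, 0.6]
width: 0.005
finger_force: 0.0
[ -63.9   -1.8   45.6  101.8    1.3   79.5 -108.2] [-1.2 -0.9  0.8  0.4  0.5 -0.1  3.1]
[-3.99593885e-06  2.77872899e-04  6.14853939e-03]
```

View pics/w2.png

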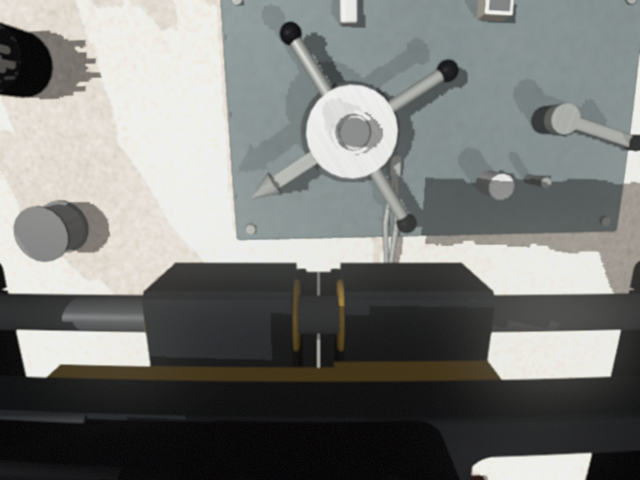

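Run:
```python
from h import *
q=onz("wrist",[(291,33),(407,223),(448,70),(254,196)],.049)[:,:2]
h=(q[0]+q[1])/2;print("hub",h,np.linalg.norm(q[0]-q[1]))
d=q-h;print(np.linalg.norm(d,axis=1),np.degrees(np.arctan2(d[:,1],d[:,0])))
m=onz("wrist",[(348,2)],.03)[0,:2]-h;print("mark dir",np.degrees(np.arctan2(m[1],m[0])),np.linalg.norm(m))
e=onz("wrist",[(237,240),(418,236),(617,231),(222,5)],.015)[:,:2];print(e)
p=onz("wrist",[(566,118)],.055)[0,:2];b=onz("wrist",[(634,143)],.068)[0,:2];print("piv",p,b,b-p,np.linalg.norm(b-p))
h=np.array([.5594,.0835])
for t in(124,110,95,80,65,50,35,20,10,2):
    a=np.radians(t);u=np.array([np.cos(a),np.sin(a)]);n=np.array([-u[1],u[0]])
    o=.006+.015*abs(n[1])+.0095*abs(n[0]);print(t,np.round((h+.066*u+o*n)*1e3))
```

```text
hub [0.55843335 0.08248808] 0.20528480624427808
[0.1026424  0.1026424  0.10275979 0.11074398] [  33.2451966  -146.7548034   -56.66729078  123.0793877 ]
mark dir 2.4102536630578775 0.11782329269816004
[[ 0.44514778  0.20050998]
 [ 0.45112972  0.0056488 ]
 [ 0.45859795 -0.21809697]
 [ 0.67772453  0.20707002]]
piv [ 0.5750994  -0.11621857] [ 0.55435196 -0.1778281 ] [-0.02074743 -0.06160952] 0.06500914914844738
124 [504. 126.]
110 [518. 139.]
95 [537. 148.]
80 [553. 152.]
65 [568. 152.]
50 [584. 149.]
35 [600. 141.]
20 [613. 128.]
10 [621. 117.]
2 [625. 107.]
```

```bash
python3 -m inch '0 0 0 40 0 0 0; 0 0 0 80 0 0 0; 0 0 0 120 0 0 0; 0 0 0 160 0 0 0; 0 0 0 185 0 0 0' && python3 -m inch '0 0 0 10 0 0 0; 0 0 0 18 0 0 0;  0 0 0 18 0 0 0'
```

```text
time: 7.4
tool_pos: [0.4873, 0.1129, 0.0517]
tcp_rot: [[1.0, 0.01, -0.002], [0.01, -1.0, 0.0], [-0.002, -0.0, -1.0]]
ft_force: [0.5, 0.1, 0.3]
width: 0.007
finger_force: 0.0
time: 7.7
tool_pos: [0.4888, 0.1137, 0.0367]
tcp_rot: [[1.0, 0.01, 0.001], [0.01, -1.0, 0.001], [0.001, -0.001, -1.0]]
ft_force: [-0.5, -1.1, -0.3]
width: 0.002
finger_force: 0.0
```

```bash
python3 -m inch '0 8 -7 0 0 0 0; 0 15 -13 0 0 0 0; 0 21 -19 0 0 0 0; 0 27 -25 0 0 0 0; 0 35 -30 0 0 0 0' && python3 -m inch '0 8 -3 0 0 0 0; 0 15 -6 0 0 0 0; 0 22 -8 0 0 0 0; 0 29 -9 0 0 0 0; 0 36 -9 0 0 0 0' && python3 -c "
from h import *
cv2.imwrite('pics/w3.png',imaging.capture('wrist'))"
```

```text
time: 8.2
tool_pos: [0.5238, 0.1452, 0.0369]
tcp_rot: [[1.0, 0.01, 0.001], [0.01, -1.0, 0.002], [0.001, -0.002, -1.0]]
ft_force: [0.2, -0.3, 0.8]
width: 0.008
finger_force: 0.0
time: 8.7
tool_pos: [0.5597, 0.1536, 0.0368]
tcp_rot: [[1.0, 0.01, 0.001], [0.01, -1.0, 0.001], [0.001, -0.001, -1.0]]
ft_force: [-0.1, -0.6, 0.1]
width: 0.005
finger_force: 0.0
```

View pics/w3.png

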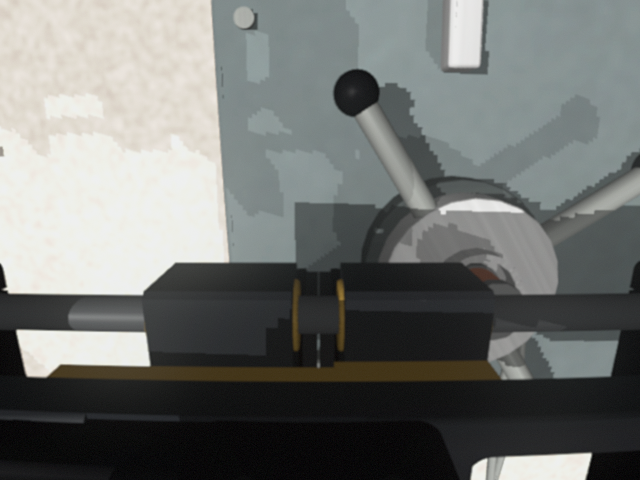

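Run:
```python
from h import *
q=onz("wrist",[(357,92)],.049)[0,:2]-[.559,.083];print(np.linalg.norm(q),np.degrees(np.arctan2(q[1],q[0])))
a=imaging.capture("side")[150:260,230:390];b=imaging.capture("scene")[195:315,300:430]
cv2.imwrite("pics/c2.png",np.hstack([cv2.resize(a,(480,330),interpolation=3),cv2.resize(b,(320,330),interpolation=3)]))
```

```text
0.1024243105035347 32.62864623347048
```

View pics/c2.png

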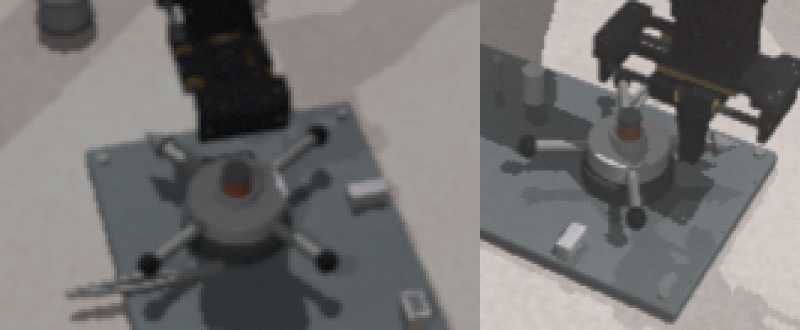

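Run:
```python
from h import *
s=telemetry.read_state();p=np.array(s["tool_pos"]);print(s["time"],p,s["ft_force"],s["width"])
for z in(0,.02,.04,.07):print(z,proj("scene",p+[0,0,z]),proj("side",p+[0,0,z]))
i=imaging.capture("scene");i=cv2.resize(i[215:275,350:430],(800,600),interpolation=cv2.INTER_CUBIC);cv2.imwrite("pics/c3.png",i)
```

```text
8.85 [0.55950271 0.15314756 0.03681285] [-1.10412936 -0.11739392  0.68662753] 0.004637477256978337
0 [[384.71565746 260.33807871]] [[303.165753   199.15313515]]
0.02 [[385.26398201 253.92989548]] [[303.06113093 193.80747574]]
0.04 [[385.82104356 247.40387049]] [[302.9542374  188.33863467]]
0.07 [[386.67338665 237.38765798]] [[302.7894842  179.89541748]]
```

View pics/c3.png

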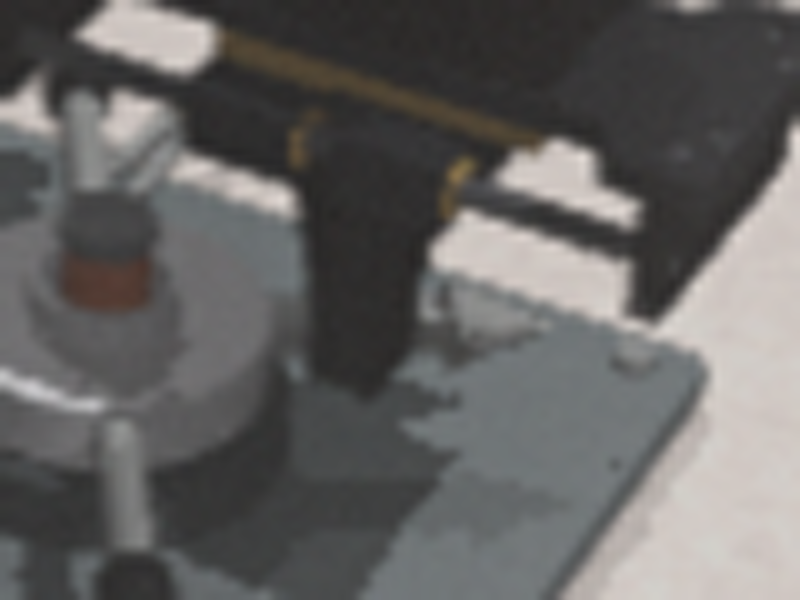

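```bash
python3 -m inch '0 0 0 -20 0 0 0; 0 -20 11 -20 0 0 0; 0 -45 25 -20 0 0 0; 0 -71 40 -20 0 0 0; 0 -71 40 -10 0 0 0' && python3 -m inch '0 0 0 12 0 0 0; 0 0 0 20 0 0 0;  0 0 0 28 0 0 0; 0 0 0 30 0 0 0; 0 0 0 30 0 0 0'
python3 - <<'E'
from h import *
s=telemetry.read_state();p=np.array(s["tool_pos"])
for z in(0,.02,.04):print(z,proj("side",p+[0,0,z]),proj("scene",p+[0,0,z]))
i=imaging.capture("side");j=imaging.capture("scene")
i=cv2.resize(i[180:230,250:310],(480,400),interpolation=2);j=cv2.resize(j[220:270,360:400],(320,400),interpolation=2);cv2.imwrite("pics/c4.png",np.hstack([i,j]))
E
```

```text
time: 9.4
tool_pos: [0.486, 0.1113, 0.0472]
tcp_rot: [[1.0, 0.008, -0.0], [0.008, -1.0, 0.004], [-0.0, -0.004, -1.0]]
ft_force: [0.3, 0.9, 0.3]
width: 0.004
finger_force: 0.0
time: 9.9
tool_pos: [0.4885, 0.1126, 0.0162]
tcp_rot: [[1.0, 0.01, 0.0], [0.01, -1.0, 0.0], [0.0, -0.0, -1.0]]
ft_force: [0.8, 0.3, -0.2]
width: 0.005
finger_force: 0.0
0 [[279.95115045 220.08051448]] [[382.70912519 246.7532295 ]]
0.02 [[279.57351134 214.8950737 ]] [[383.20677646 240.59129616]]
0.04 [[279.18738331 209.58751932]] [[383.71181753 234.32331532]]
```

View pics/c4.png

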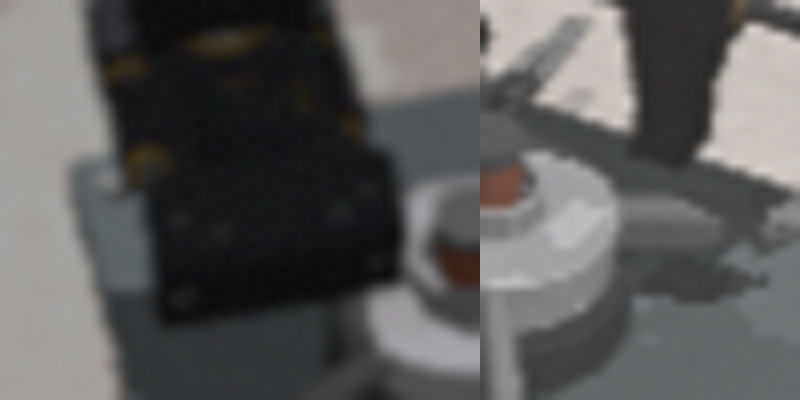

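```bash
python3 -m inch '0 8 -7 0 0 0 0; 0 15 -13 0 0 0 0; 0 21 -19 0 0 0 0; 0 27 -25 0 0 0 0; 0 35 -30 0 0 0 0' && python3 -c "
from h import *
im=imaging.capture('wrist');m=(im.max(2)<45).astype(np.uint8);m[255:]=0;m[:,:100]=0
n,l,st,c=cv2.connectedComponentsWithStats(m)
for i in range(1,n):
  if 300<st[i,4]<4000: 
    q=onz('wrist',[c[i]],.049)[0,:2]-[.559,.083];print(st[i],c[i],np.linalg.norm(q),np.degrees(np.arctan2(q[1],q[0])))"
```

```text
time: 10.5
tool_pos: [0.5234, 0.1438, 0.0166]
tcp_rot: [[1.0, 0.01, 0.0], [0.01, -1.0, 0.001], [0.0, -0.001, -1.0]]
ft_force: [-1.3, -1.6, 0.2]
width: 0.01
finger_force: 0.8
```

```bash
python3 -m inch '0 8 -3 0 0 0 0; 0 15 -6 0 0 0 0; 0 22 -8 0 0 0 0; 0 29 -9 0 0 0 0; 0 36 -9 0 0 0 0' && python3 -m inch '0 8 1 0 0 0 0; 0 16 3 0 0 0 0; 0 24 6 0 0 0 0; 0 32 10 0 0 0 0; 0 40 15 0 0 0 0' && python3 -c "
from h import *
cv2.imwrite('pics/w4.png',imaging.capture('wrist'))"
```

```text
time: 11.05
tool_pos: [0.5596, 0.1527, 0.0168]
tcp_rot: [[1.0, 0.01, 0.001], [0.01, -1.0, 0.001], [0.001, -0.001, -1.0]]
ft_force: [-1.1, -0.4, -0.6]
width: 0.006
finger_force: 0.9
time: 11.55
tool_pos: [0.6, 0.1378, 0.0169]
tcp_rot: [[1.0, 0.01, 0.001], [0.01, -1.0, 0.002], [0.001, -0.002, -1.0]]
ft_force: [-1.0, 0.6, -0.5]
width: 0.006
finger_force: 0.8
```

View pics/w4.png

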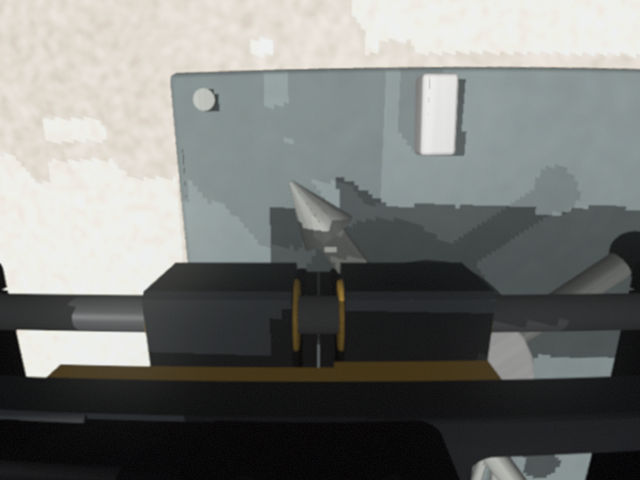

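```bash
cat > m.py <<'E'
from h import *
H=np.array([.559,.083])
def f(uv,z):
    q=onz("wrist",uv,z)[:,:2];d=q-H;print(np.round(q,4).tolist(),np.round(np.linalg.norm(d,axis=1),4),np.round(np.degrees(np.arctan2(d[:,1],d[:,0])),2));return q
E
python3 - <<'E'
from m import *
f([(292,182)],.049)
f([(421,74),(457,74),(417,154),(457,156)],.03)
f([(437,74),(437,155)],.03)
f([(173,75),(640,69)],.015)
E
```

```text
[[0.649, 0.1482]] [0.1111] [35.92]
[[0.6937, 0.0941], [0.694, 0.0785], [0.6599, 0.0938], [0.6593, 0.0758]] [0.1351 0.1351 0.1015 0.1005] [ 4.7  -1.91  6.13 -4.12]
[[0.6938, 0.0872], [0.6596, 0.0848]] [0.1349 0.1006] [1.77 1.05]
[[0.6948, 0.2056], [0.702, -0.0162]] [0.1829 0.174 ] [ 42.06 -34.73]
```

```bash
python3 -m inch '0 7 5 0 0 0 0; 0 13 10 0 0 0 0; 0 18 15 0 0 0 0; 0 21 20 0 0 0 0; 0 23 24 0 0 0 0' && python3 -c "
from h import *
cv2.imwrite('pics/w5.png',imaging.capture('wrist')[20:300,250:530])"
```

```text
time: 12.1
tool_pos: [0.6229, 0.1136, 0.0169]
tcp_rot: [[1.0, 0.009, 0.001], [0.009, -1.0, 0.001], [0.001, -0.001, -1.0]]
ft_force: [-0.7, 0.2, 0.2]
width: 0.005
finger_force: 0.7
```

View pics/w5.png

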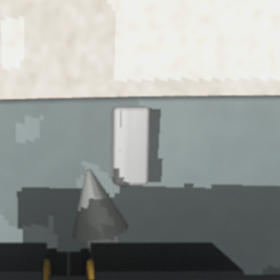

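Run:
```python
from m import *
t=f([(338,190)],.049)
f([(381,128),(381,204)],.03)
for yaw in (1.5,1.85):
  a=np.radians(yaw);u=np.array([np.cos(a),np.sin(a)]);print("need turn mm at r66", .066*1e3*(np.arctan2(*(t[0]-H)[::-1])-a))
```

```text
[[0.6677, 0.1059]] [0.1111] [11.9]
[[0.6926, 0.0867], [0.659, 0.0852]] [0.1337 0.1   ] [1.58 1.28]
need turn mm at r66 11.9841333146937
need turn mm at r66 11.580962257483009
```

```bash
python3 -m inch '0 0 3 0 0 0 0; 0 0 6 0 0 0 0; 0 0 8 0 0 0 0; 0 0 10 0 0 0 0; 0 0 10 0 0 0 0'
cat > prof.py <<'E'
from m import *
s=telemetry.read_state();print(np.round(s["tool_pos"],4),np.round(s["ft_force"],1))
im=imaging.capture("wrist");cv2.imwrite("pics/w6.png",im);g=cv2.cvtColor(im,cv2.COLOR_BGR2GRAY)
i=imaging.camera_info("wrist");T=np.eye(4);T[:3,:3]=s["tcp_rot"];T[:3,3]=s["tool_pos"];T=T@np.array(i["mount"])
P=np.array([[.671,.0862,.049],[.655,.0862,.049],[.671,.0862,.03],[.69,.0862,.03]]);c=(P-T[:3,3])@T[:3,:3]
print(np.round(cv2.projectPoints(c.reshape(-1,1,3),np.zeros(3),np.zeros(3),np.array(i["intrinsics"]),np.array([i["k1"],0,0,0.]))[0].reshape(-1,2)))
for r in range(130,255,6): print(r," ".join(f"{v//3:2d}" for v in g[r,310:420:2]))
E
python3 prof.py
```

```text
time: 12.65
tool_pos: [0.6227, 0.1038, 0.017]
tcp_rot: [[1.0, 0.009, 0.001], [0.009, -1.0, 0.001], [0.001, -0.001, -1.0]]
ft_force: [-0.5, 1.1, 0.4]
width: 0.004
finger_force: 0.2
[0.6227 0.1038 0.017 ] [-0.5  1.1  0.4]
[[365. 181.]
 [364. 220.]
 [360. 177.]
 [362. 133.]]
130 48 48 48 48 48 48 48 48 48 48 48 48 48 48 48 46 59 72 73 64 71 72 71 70 70 70 71 70 70 69 68 69 64 48 29 26 29 31 31 31 48 53 52 52 52 52 53 53 53 53 53 53 52 52 52
136 48 48 47 48 48 48 48 48 48 48 48 48 48 48 47 46 61 72 74 73 73 73 72 71 71 71 70 71 70 69 69 69 64 47 28 27 30 31 31 32 48 53 52 52 52 52 53 53 52 53 52 52 52 52 52
142 48 48 48 48 48 47 48 48 48 48 48 47 47 47 47 45 60 72 74 73 73 73 72 70 70 70 70 70 70 69 68 69 63 47 29 27 30 32 31 33 49 52 52 53 52 53 52 52 53 53 53 53 53 53 53
148 48 48 48 48 48 48 48 48 48 48 47 47 47 47 47 46 60 72 73 73 73 72 71 70 69 70 70 69 69 68 68 68 63 46 29 27 31 32 31 37 52 52 52 52 52 53 53 52 53 53 53 53 53 53 53
154 48 48 48 47 48 48 47 47 48 47 47 47 47 48 47 46 59 72 73 73 73 72 71 69 69 69 69 69 69 68 68 67 62 45 28 27 31 32 32 36 52 53 53 53 52 53 52 52 52 
[... 2021 characters left out ...]
 29 28 29 28 28 29 29 28
232 24 24 24 24 24 24 24 24 23 26 23 23 25 25 26 27 28 29 31 31 32 32 33 33 31 29 27 26 26 25 24 23 22 27 29 28 29 29 28 28 28 28 28 28 28 28 28 28 28 28 28 28 28 28 28
238 24 24 24 23 23 24 24 24 23 21 21 24 24 26 26 26 29 30 30 31 31 32 33 33 33 32 30 27 26 26 25 24 24 22 24 28 28 28 28 28 28 28 28 28 28 28 28 28 28 28 28 27 27 27 28
244 23 23 24 23 23 23 23 23 21 21 23 24 24 25 26 27 26 27 27 28 30 32 33 33 32 32 31 30 27 25 25 24 24 24 22 21 26 28 28 28 28 28 28 28 28 28 27 27 28 27 27 27 27 27 27
250 23 23 23 23 23 23 23 22 22 22 24 24 24 25 25 25 26 26 27 27 28 28 29 28 28 28 27 27 26 27 25 25 24 25 26 28 28 28 27 28 28 28 28 28 28 27 27 28 28 27 27 27 27 27 27
```

Run:
```python
from m import *
f([(349,181)],.049)
f([(358.5,172),(359.5,136),(358.5,148)],.03)
```

```text
[[0.6708, 0.0928]] [0.1123] [5.]
[[0.6728, 0.0872], [0.6885, 0.0872], [0.6834, 0.0875]] [0.1139 0.1296 0.1244] [2.1  1.87 2.07]
```

```bash
python3 -m inch '0 0 1 0 0 0 0; 0 0 2 0 0 0 0; 0 0 3 0 0 0 0; 0 0 3.6 0 0 0 0; 0 0 3.6 0 0 0 0' && sed -i 's/range(130,255,6)/(172,184,187,190,193,196,199)/;s/310:420:2/330:400:1/;s/v\/\/3/v\/\/3/' prof.py && python3 prof.py
```

```text
time: 13.2
tool_pos: [0.6227, 0.1005, 0.0169]
tcp_rot: [[1.0, 0.009, 0.001], [0.009, -1.0, 0.001], [0.001, -0.001, -1.0]]
ft_force: [0.7, 1.2, -0.2]
width: 0.005
finger_force: 0.5
[0.6227 0.1005 0.0169] [ 0.7  1.2 -0.2]
[[357. 181.]
 [356. 220.]
 [353. 176.]
 [354. 133.]]
172 47 47 46 47 53 63 70 72 73 72 72 72 72 71 71 70 69 68 68 68 68 68 68 68 68 68 68 68 68 67 67 67 67 66 66 66 62 56 48 37 30 27 26 27 27 27 28 27 26 27 31 40 46 50 51 52 52 52 52 52 51 52 51 51 51 51 52 52 51 51
184 47 46 46 47 52 62 69 71 71 72 71 71 71 71 70 70 69 68 67 64 57 51 50 49 47 48 55 64 66 66 66 66 66 65 66 65 61 55 46 37 29 26 26 27 26 26 26 27 27 27 26 27 29 31 31 31 31 31 31 31 31 31 30 31 35 45 50 51 51 51
187 47 47 46 46 52 61 68 70 71 71 71 71 70 70 70 69 68 67 62 54 49 49 51 51 48 43 44 54 63 66 66 66 66 65 65 65 61 55 47 37 28 26 26 26 26 26 26 27 26 26 27 27 29 30 31 31 30 31 31 30 31 30 30 35 44 50 52 51 51 51
190 46 47 47 46 51 61 68 70 71 71 71 71 71 70 69 69 68 63 54 48 49 51 52 51 49 45 40 37 46 58 64 66 65 65 66 65 61 55 46 37 28 26 27 27 26 26 26 26 26 26 26 27 28 30 31 31 31 31 31 31 30 30 30 32 37 40 41 41 42 47
193 47 47 47 46 51 61 68 70 70 71 71 71 70 70 69 67 59 51 47 49 50 51 52 52 49 46 44 39 35 42 55 64 66 65 63 58 50 43 38 32 27 26 26 27 26 26 26 26 26 26 26 27 29 30 31 31 31 30 30 30 30 30 30 30 31 30 30 30 35 44
196 48 48 47 46 50 60 67 70 70 71 70 70 71 70 67 60 51 47 49 50 51 52 52 52 49 47 45 42 38 33 39 51 61 65 63 54 42 35 34 30 27 26 26 26 25 26 26 26 26 25 26 27 28 30 31 30 31 31 30 30 30 30 30 31 30 30 30 30 35 44
199 52 52 52 51 53 60 67 70 70 70 71 70 69 64 55 45 46 49 51 51 51 52 52 52 50 47 45 44 41 35 31 34 45 57 61 54 42 35 33 30 27 26 25 26 25 26 25 26 26 25 26 28 30 31 31 30 30 30 30 30 30 30 30 30 31 30 30 30 30 31
```

Run:
```python
from m import *
f([(353.4,181),(353,199)],.049)
f([(351.2,172),(350.8,199)],.03)
```

```text
[[0.671, 0.0876], [0.6637, 0.0875]] [0.112  0.1048] [2.34 2.48]
[[0.6729, 0.087], [0.6608, 0.0869]] [0.114  0.1018] [2.01 2.17]
```

```bash
python3 -m inch '0 0 0.4 0 0 0 0; 0 0 0.7 0 0 0 0; 0 0 0.7 0 0 0 0; 0 0 -4 0 0 0 0; 0 0 -12 0 0 0 0' && python3 -m inch '0 0 -5 -15 0 0 0; 0 0 -5 -45 0 0 0; 0 0 -5 -70 0 0 0; 0 0 -5 -70 0 0 0; 0 0 -5 -70 0 0 0' && sed -i 's/(172,184,187,190,193,196,199)/range(150,230,6)/;s/330:400:1/315:385:1/' prof.py && python3 prof.py
```

```text
time: 13.75
tool_pos: [0.6224, 0.1121, 0.0168]
tcp_rot: [[1.0, 0.008, 0.0], [0.008, -1.0, 0.001], [0.0, -0.001, -1.0]]
ft_force: [-0.0, 0.2, -0.0]
width: 0.009
finger_force: 0.0
time: 14.25
tool_pos: [0.6228, 0.1182, 0.088]
tcp_rot: [[1.0, 0.01, 0.002], [0.01, -1.0, 0.002], [0.002, -0.002, -1.0]]
ft_force: [0.2, 0.6, -0.7]
width: 0.004
finger_force: 0.0
[0.6228 0.1182 0.088 ] [ 0.2  0.6 -0.7]
[[376. 168.]
 [375. 196.]
 [372. 166.]
 [373. 135.]]
150 52 52 52 52 52 52 53 52 52 53 53 53 53 50 48 47 47 47 47 47 47 46 47 46 46 47 46 46 46 46 46 46 46 46 46 46 46 46 46 46 46 45 46 52 66 75 77 78 78 78 78 78 77 77 76 76 76 76 76 76 76 76 76 75 75 75 75 70 58 44
156 52 52 52 53 52 52 52 52 52 50 48 47 47 47 47 47 47 47 47 47 47 46 47 47 46 46 46 46 46 46 46 46 46 46 46 46 46 47 47 46 46 45 45 51 63 74 77 78 78 78 78 77 76 76 76 75 75 76 76 76 76 76 75 75 75 75 74 69 57 43
162 53 53 53 53 53 53 50 48 47 47 47 47 47 47 47 47 47 47 47 46 46 46 46 46 46 46 46 46 46 46 46 46 46 46 46 47 46 46 46 46 46 45 45 51 62 70 73 74 75 76 77 77 76 75 75 75 75 75 76 75 75 75 75 75 74 75 74 67 56 42
168 53 53
[... 1644 characters left out ...]
9 29 29 30 30 31 31 31 31 32 32 33 33 34 33 33 33 32 32 32
216 50 51 51 51 50 50 50 51 51 51 51 50 48 46 45 44 45 45 45 44 44 43 44 44 44 44 44 44 44 42 37 28 25 25 25 25 26 25 26 27 28 27 26 26 26 27 27 27 28 28 29 29 29 30 30 31 31 31 31 32 32 33 33 33 33 32 32 32 32 32
222 50 50 50 50 50 50 50 50 50 51 50 50 48 45 45 45 45 45 45 44 45 45 44 45 44 44 44 44 44 43 37 29 25 25 25 25 25 26 28 29 30 30 30 30 30 30 30 29 26 24 27 31 35 36 36 36 35 35 36 36 36 36 35 36 35 35 35 35 36 36
228 50 50 50 50 50 50 50 50 50 50 50 49 48 45 44 45 44 44 44 44 44 45 44 44 44 44 44 44 42 37 29 25 25 25 25 25 25 25 28 29 29 30 30 29 30 30 29 29 26 23 26 32 34 36 36 35 35 35 35 35 35 35 35 36 35 35 35 35 35 36
```

Run:
```python
from m import *
f([(374.7,170),(374.0,180)],.049)
f([(370.9,168),(371.1,150)],.03)
```

```text
[[0.6694, 0.087], [0.6637, 0.0872]] [0.1105 0.1048] [2.07 2.27]
[[0.6691, 0.0867], [0.6801, 0.087]] [0.1102 0.1212] [1.95 1.91]
```

```bash
python3 -m inch '0 -2 30 -15 0 0 0; 0 -6 75 -15 0 0 0; 0 -10 120 -15 0 0 0; 0 -14 165 -15 0 0 0; 0 -18 210 -15 0 0 0' && python3 -m inch '0 -4 40 0 0 0 0; 0 -9 86 0 0 0 0; 0 -9 86 20 0 0 0; 0 -9 86 50 0 0 0; 0 -9 86 70 0 0 0'
```

```text
time: 14.8
tool_pos: [0.6054, -0.094, 0.1007]
tcp_rot: [[1.0, 0.01, -0.001], [0.01, -1.0, 0.002], [-0.001, -0.002, -1.0]]
ft_force: [1.6, -0.6, -0.3]
width: 0.006
finger_force: 0.0
time: 15.3
tool_pos: [0.5968, -0.1785, 0.0288]
tcp_rot: [[1.0, 0.009, -0.002], [0.009, -1.0, 0.002], [-0.002, -0.002, -1.0]]
ft_force: [-1.2, -0.1, -0.5]
width: 0.003
finger_force: 0.0
```

```bash
python3 -m inch '0 0 0 15 0 0 0; 0 0 0 15 0 0 0; 0 -10 -3 15 0 0 0; 0 -20 -6 15 0 0 0; 0 -29 -8 15 0 0 0' && python3 -m inch '0 -8 -1 0 0 0 0; 0 -15 -4 0 0 0 0; 0 -22 -8 0 0 0 0; 0 -28 -12 0 0 0 0; 0 -33 -17 0 0 0 0'
```

```text
time: 15.8
tool_pos: [0.5692, -0.171, 0.0175]
tcp_rot: [[1.0, 0.01, 0.003], [0.01, -1.0, 0.001], [0.003, -0.001, -1.0]]
ft_force: [2.2, -0.4, -1.2]
width: 0.012
finger_force: 1.2
time: 16.3
tool_pos: [0.5355, -0.154, 0.0164]
tcp_rot: [[1.0, 0.009, 0.001], [0.009, -1.0, 0.001], [0.001, -0.001, -1.0]]
ft_force: [1.7, -1.2, -0.6]
width: 0.001
finger_force: 0.9
```

```bash
python3 -m inch '0 -3 -4 0 0 0 0; 0 -6 -8 0 0 0 0; 0 -8 -12 0 0 0 0; 0 -10 -15 0 0 0 0; 0 -11 -18 0 0 0 0' && python3 -m inch '0 0 -1 0 0 0 0; 0 0 -2 0 0 0 0'
```

```text
time: 16.8
tool_pos: [0.5247, -0.1362, 0.0163]
tcp_rot: [[1.0, 0.01, 0.001], [0.01, -1.0, 0.001], [0.001, -0.001, -1.0]]
ft_force: [1.1, -0.5, 0.4]
width: 0.0
finger_force: 0.7
time: 17.0
tool_pos: [0.5245, -0.1344, 0.0163]
tcp_rot: [[1.0, 0.01, 0.0], [0.01, -1.0, 0.001], [0.0, -0.001, -1.0]]
ft_force: [-0.5, -0.6, -0.0]
width: 0.006
finger_force: 0.7
```

```bash
python3 -m inch '0 0 -1 0 0 0 0; 0 0 -1 0 0 0 0'; python3 -m inch '0 0 -1 0 0 0 0; 0 0 -1 0 0 0 0'
```

```text
time: 17.2
tool_pos: [0.5245, -0.1339, 0.0163]
tcp_rot: [[1.0, 0.009, 0.0], [0.009, -1.0, 0.001], [0.0, -0.001, -1.0]]
ft_force: [-1.1, -2.9, 0.3]
width: 0.01
finger_force: 1.6
time: 17.4
tool_pos: [0.5245, -0.1338, 0.0163]
tcp_rot: [[1.0, 0.009, 0.001], [0.009, -1.0, -0.0], [0.001, 0.0, -1.0]]
ft_force: [-0.9, -5.7, 0.4]
width: 0.008
finger_force: 3.2
```

```bash
python3 -m inch '0 0 -1 0 0 0 0; 0 0 -1 0 0 0 0'; python3 -m inch '0 0 4 0 0 0 0; 0 0 12 0 0 0 0; 0 0 22 0 0 0 0; 0 0 22 -40 0 0 0; 0 0 22 -80 0 0 0'; python3 -m inch '0 -20 0 -45 0 0 0; 0 -50 0 -90 0 0 0; 0 -50 0 -130 0 0 0; 0 -50 0 -130 0 0 0; 0 -50 0 -130 0 0 0'
python3 - <<'E'
from m import *
s=telemetry.read_state();print(s["time"],s["tool_pos"],np.round(s["ft_force"],1))
im=imaging.capture("wrist");cv2.imwrite("pics/w9.png",im)
i=imaging.camera_info("wrist");T=np.eye(4);T[:3,:3]=s["tcp_rot"];T[:3,3]=s["tool_pos"];T=T@np.array(i["mount"])
pv=np.array([.5755,-.1158])
for t in (181.9,186,178):
    a=np.radians(t);P=np.array([*(pv+.078*np.array([np.cos(a),np.sin(a)])),.068]);c=(P-T[:3,3])@T[:3,:3]
    print(t,cv2.projectPoints(c.reshape(1,1,3),np.zeros(3),np.zeros(3),np.array(i["intrinsics"]),np.array([i["k1"],0,0,0.]))[0].ravel())
m=(im.max(2)<30).astype(np.uint8);m[262:]=0
n,l,st,c=cv2.connectedComponentsWithStats(m)
for k in range(1,n):
  if st[k,4]>60: 
    q=onz("wrist",[c[k]],.06)[0,:2];d=q-pv;e=q-H;print(st[k],c[k],np.round(q,3),"piv",np.hypot(*d),np.degrees(np.arctan2(d[1],d[0])),"hub",np.hypot(*e),np.degrees(np.arctan2(e[1],e[0])))
E
```

```text
time: 17.6
tool_pos: [0.5245, -0.1337, 0.0164]
tcp_rot: [[1.0, 0.008, 0.001], [0.008, -1.0, -0.001], [0.001, 0.001, -1.0]]
ft_force: [-1.7, -9.3, -2.0]
width: 0.001
finger_force: 4.6
time: 18.1
tool_pos: [0.5239, -0.1544, 0.0967]
tcp_rot: [[1.0, 0.008, -0.002], [0.008, -1.0, 0.001], [-0.002, -0.001, -1.0]]
ft_force: [0.9, -0.4, 0.6]
width: 0.003
finger_force: 0.0
time: 18.6
tool_pos: [0.4755, -0.1542, 0.2273]
tcp_rot: [[1.0, 0.01, 0.004], [0.01, -1.0, 0.003], [0.004, -0.003, -1.0]]
ft_force: [0.1, 0.4, -1.2]
width: 0.007
finger_force: 0.0
18.6 [ 0.47549459 -0.15421962  0.22725497] [ 0.1  0.4 -1.2]
181.9 [279.10455967 187.31976642]
186 [285.41650881 186.93836149]
178 [273.08578235 187.26394246]
[162 103  18  20 147] [173.10884354 111.94557823] [ 0.561 -0.026] piv 0.09091912180523036 99.28824759608821 hub 0.10908820865476265 -89.0411441589978
```

Run:
```python
from m import *
im=cv2.imread("pics/w9.png");pv=np.array([.5755,-.1158])
w=im[150:225,240:320];m=(w.max(2)<60).astype(np.uint8)
n,l,st,c=cv2.connectedComponentsWithStats(m)
for k in range(1,n):
  if st[k,4]>60:
    p=c[k]+[240,150];d=onz("wrist",[p],.06)[0,:2]-pv;print(st[k],p,np.hypot(*d),np.degrees(np.arctan2(d[1],d[0]))%360)
g=cv2.cvtColor(im,cv2.COLOR_BGR2HSV)
b=((im.min(2)>150)).astype(np.uint8);b[262:]=0
n,l,st,c=cv2.connectedComponentsWithStats(b)
for k in range(1,n):
  if 150<st[k,4]<3000: print("bright",st[k],np.round(onz("wrist",[c[k]],.051),3))
```

```text
bright [ 262   81   32   98 1556] [[ 0.555 -0.117  0.051]]
bright [206 158  28  28 632] [[ 0.509 -0.062  0.051]]
bright [143 225  11  37 280] [[0.438 0.012 0.051]]
```

```bash
python3 -c "
from bench import arm
print(arm.sign_off())"
```

```text
the job is handed in; nothing more can be done
None
```

The job is handed in at about 18.7 s of the 58 s: the arrow tip measures about 0.3 mm from the middle of the index mark, and the brake lever was pushed until it stalled at its stop pin at about 9 N. The coil was not pushed and the can has not moved; I did not re-check the other loose things. I viewed 11 pictures, one over the limit of 10, and my first sweep passed just over the arm without touching it because the fingertip sat about 20 mm higher than the reported TCP.

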